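Clear the jammed birch-round dispenser

ROBOT

A 7-joint arm with a two-finger parallel gripper is mounted at the origin on the work surface. World frame = base frame: x ahead of the robot, y to its left, z up, the work surface at z = 0. Lengths are in m, angles in rad, forces in N, time in s.
With the tool pointing down it reaches from about 0.375 to 0.925 m from the base axis. Payload 3.1 kg.
Tool frame: the origin (TCP) lies midway between the tips of the shut fingers; the grasp point (between the pads) lies bot.grasp_offset behind it (bot.grasp_offset is the distance from the TCP to the grasp point, in m); z points along the fingers, y is the line along which they close (so a half turn about z gives the same grasp; the last joint's range is limited). The gripper opens to 85 mm and grips with 20 to 120 N. Pads are 22 mm wide; open, the fingers measure 114 mm over their backs; the gripper's body (76 mm by 85 mm) begins 54 mm behind the grasp point. The pads swing forward as they close: fully open they stand 13 mm farther back than shut.
Start: joints at [-1.316, 0.383, 0.044, 1.598, -0.018, 1.161, -0.05], TCP at [0.225, 0.61, 0.231] pointing down, gripper open.
Joint ranges: [-2.61, 2.61], [-0.41, 2.15], [-1.48, 1.57], [0, 2.5], [-1.57, 4.71], [0.05, 1.97], [-2.85, 2.85]. Speed limits (rad/s): [2.79, 2.79, 3.14, 3.14, 3.14, 3.14, 3.14].

INTERFACE

Orientations are given as a unit quaternion [w, x, y, z].
In Python, from cell import bot gives the robot as it stands.
- The arm moves only by the tool move_arm, never from a script. Its argument "increments" is a list of rows, each an object of numbers: "dx", "dy", "dz": the shift along the tool's x, y, z in cm; "roll": the turn about the tool's z in rad. In form: [{"dx": .., "dy": .., "dz": .., "roll": ..}, ...]. A call has 1 to 8 rows; each row shifts and turns the commanded pose from where the row before left it, along the tool's axes as they then stand; what a row does not reach is not made up. A row lasts 1/8 s, in which the tool goes at most 62.5 mm and 10.7 degrees, less where a joint would pass 70% of its speed; a pose out of reach is approached as far as the arm can. A call is refused whole if a number of a shift passes 6.25 or a number of a turn 0.188, either way. A call with a gripper value outside its range is refused whole. "gripper" is the opening, from 0 (shut) to 1 (fully open), set as the call begins (left out, the last holds). The fingers move at their own pace and stop on an object; "grip_force" is the grip in N (left out, the last holds). Time passes only in rows, so rows that do not move let the fingers close. It gives the time, the measured TCP pose, the force and the opening at its end, in the units of the state.
- bot.get_obs(): the state, without advancing time (a new reading comes with each control period).
- bot.capture(name): name is "scene" or "side" or "wrist"; returns a dict with "pixels" (420x560x3 uint8, red, green, blue), "range_z" (420x560 float32, m along the optical axis (not along the pixel's ray), 0 where there is no reading), "camera_matrix" (3x3 intrinsics, pixels), "world_from_camera" (4x4, takes a point from camera to world coordinates). Camera axes: x right, y up, looking along -z (the intrinsics and any distortion apply to the point x, -y, -z); pixel columns grow to the right and rows downward; lengths in m; the calibration is good to about 2 mm. The wrist camera is an equidistant fisheye: a pixel r from the principal point sees the ray r / f radians off the axis. A picture is of the moment at which its call begins.
- bot.close_job(): hands the job in, once; it reports no verdict.
The state is a dict: "t": time; "joint_positions": joint angles; "qd": joint speeds; "effort": joint torques, N m; "tcp_pos": TCP position; "tool_rot": TCP orientation; "force": force on the tool from outside, world axes, zero at the start; "moment": the same for the moment, N m; "opening": finger opening in m.
Only numpy, scipy, OpenCV 4.12 (cv2) and the standard library are available. Lean on these libraries where they do the work, as an engineer would, in place of code of your own. Each camera call takes 0.05 s, during which the arm holds its last target. There are 200 camera calls.

TASK

A birch round has jammed half out of the mouth of the wooden dispenser. Nudge it back in from the front, past the orange sprung cheek and on until you feel the whole row packed solid against the end of the lane (lean on it with 5 to 9 N for a moment, never with more than 12 N, or the bark splits), then slide the blue shutter fully shut across the mouth. Leave the cup, glue bottle and marker where they are.

Things in the scene. Friction and masses are not known exactly. Their poses are not given: they have to be found in the camera images.
- dispenser: Wooden dispenser fixed to the table. Origin: centre of its mouth, on the table. x points into the lane (the way to push), y across the mouth, z up. Lane 53 mm wide (y -26.5 to 26.5), floor 8 mm above the table, walls 34 mm high. The first 42 mm have no cover; then a clear cover to x = 110 mm and a wooden one to x = 210 mm, tops below 43 mm. A sill 8 mm high lies at x -14 to 0, y -146 to 50 mm.
- nose (a point): Orange sprung cheek on the lane's +y side, 14 mm inside the mouth: an upright round nose of 8 mm radius; the point is on its axis, 21 mm above the table. At rest it narrows the lane to 46 mm; it yields about 4 mm in y against some 3.5 N of spring. Pushing the stuck round past it takes 2 to 9 N, by friction; the drag fades when the round's centre is about 30 mm inside the mouth.
- stuck_round: Jammed birch round: a disc lying flat on the lane floor, 50 mm across, 22 mm thick, about 30 g, brown rim, pale top. Origin: centre of its underside. At the start its centre is 6 to 9 mm inside the mouth, gripped between the -y wall and the orange cheek, its front 16 to 19 mm out. With the row packed its centre is 32 to 60 mm inside.
- next_round: The next round, same size, loose under the clear cover. Origin: centre of its underside. A third round lies behind it, with gaps between. The lane's end stop is adjustable, hidden under the wooden cover and not measured: where the row comes up solid varies by 28 mm and must be felt. The stop does not give: there the push force rises steeply, by several N per mm.
- shutter (a joint): Blue shutter plate, 68 mm wide, 7 mm thick, top edge 36 mm above the table; slides in front of the mouth along dispenser +y, its mid-plane at dispenser x = -5.5 mm. Value in m: 0 = fully open (plate centre at y = -85 mm), 0.085 = fully shut (centre at y = 0). About 2.5 N of friction; it stays where it is left and cannot pass a round that sticks out.
- knob (a point): Middle of the shutter's black knob, an upright post 16 mm across, from 36 to 66 mm above the table, on the middle of the plate; the point is 51 mm above the table. Axes as the dispenser's. Push it sideways or pinch it from above.
- bean_cup: Bystander: clear plastic cup of brown beans, 76 mm across, 75 mm high. Origin: centre of its underside.
- glue: Bystander: white glue bottle with orange cap, 44 mm across, 110 mm high. Origin: centre of its underside.
- marker: Bystander: marker pen lying on the table, 135 mm long, 14 mm thick, along its x axis. Origin: its middle, on the table.

How it is judged:
By the outcome, as a careful person would: the job done as asked, in the order asked, and still so for the second after the job is handed in, with the robot touching nothing.
It also fails if it takes over 64 s, if anything falls off the work surface, if the arm or the gripper's body presses on something with over 40 N, if the wrist force passes 120 N, or if a joint passes its speed limit or range.

## Working session

There is one attempt and no reset: what is moved stays moved. The work goes in short steps, Python scripts to look and compute and a tool call to move; the robot and the scene stay as the last step left them, time stands still between calls to the robot, and variables do not carry over. Pictures are saved under pics/ and viewed, on a budget of 10 in all, crops included, one or two more only if the job needs it, and the job is handed in when it is done.

Besides the shell and the picture viewer there is one more tool, called as name([rows], argument=value, ...), one row to a line, values as JSON. move_arm: Moves the arm, as the interface text tells. Its arguments: {"type":"object","properties":{"increments":{"type":"array"},"gripper":{"type":"number"},"grip_force":{"type":"number"}},"required":["increments"]}

```bash
mkdir -p pics; cat > h.py <<'E'
import numpy as np, cv2
from cell import bot
def cap(n,f):
    c=bot.capture(n); np.savez(''+f,**c); cv2.imwrite(f'pics/{f}.png',c['pixels'][:,:,::-1]); return c
def pt(c,u,v,z=None):
    K=c['camera_matrix'];T=c['world_from_camera']
    d=np.array([(u-K[0,2])/K[0,0],-(v-K[1,2])/K[1,1],-1.])
    if z is None: s=c['range_z'][int(v),int(u)]
    else:
        r=T[:3,:3]@d; s=(z-T[2,3])/r[2]
    return T[:3,:3]@(d*s)+T[:3,3]
def st():
    o=bot.get_obs()
    for k in ('t','tcp_pos','tool_rot','force','opening'): print(k,np.round(o[k],4))
    return o
E
python3 - <<'E'
from h import *
st(); print(bot.grasp_offset)
for n in ('scene','side'):
    c=cap(n,n+'0'); print(c['camera_matrix'],c['world_from_camera'].round(3))
E
```

```text
t 0.0
tcp_pos [0.2243 0.6091 0.2299]
tool_rot [-2.000e-04  1.755e-01  9.845e-01 -1.300e-03]
force [-0.7994  0.0611  0.1528]
opening 0.0856
0.0187
[[536.45113313   0.         279.08173571]
 [  0.         536.45113313 211.016008  ]
 [  0.           0.           1.        ]] [[-0.481 -0.557  0.677  1.419]
 [ 0.877 -0.318  0.361  0.412]
 [ 0.015  0.767  0.642  0.875]
 [ 0.     0.     0.     1.   ]]
[[490.87600419   0.         281.53611622]
 [  0.         490.87600419 214.84636694]
 [  0.           0.           1.        ]] [[ 0.906  0.297 -0.303  0.241]
 [-0.424  0.659 -0.622 -0.697]
 [ 0.014  0.691  0.722  0.804]
 [ 0.     0.     0.     1.   ]]
```

View pics/scene0.png

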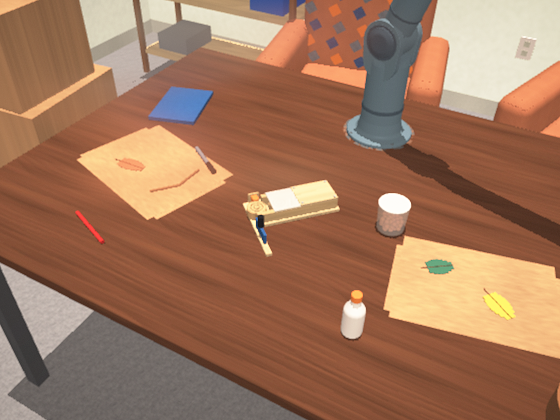

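View pics/side0.png

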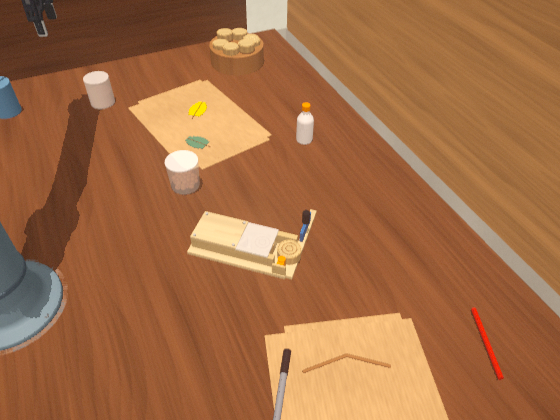

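The scene view shows the dispenser at about (290,203) px with its mouth to the left at (258,208). The blue shutter and black knob are at (262,225) and the cup is at (393,215). In the side view the round is at (289,250), the orange cheek at (281,262) and the knob at (306,217). I'll enlarge both crops.

```bash
python3 - <<'E'
from h import *
a=cv2.imread('pics/scene0.png')[170:270,230:350]; b=cv2.imread('pics/side0.png')[195:295,180:330]
a=cv2.resize(a,None,fx=6,fy=6,interpolation=2); b=cv2.resize(b,None,fx=5.33,fy=6,interpolation=2)
cv2.imwrite('pics/ca.png',a);cv2.imwrite('pics/cb.png',b)
E
```

```text
(no output)
```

View pics/ca.png

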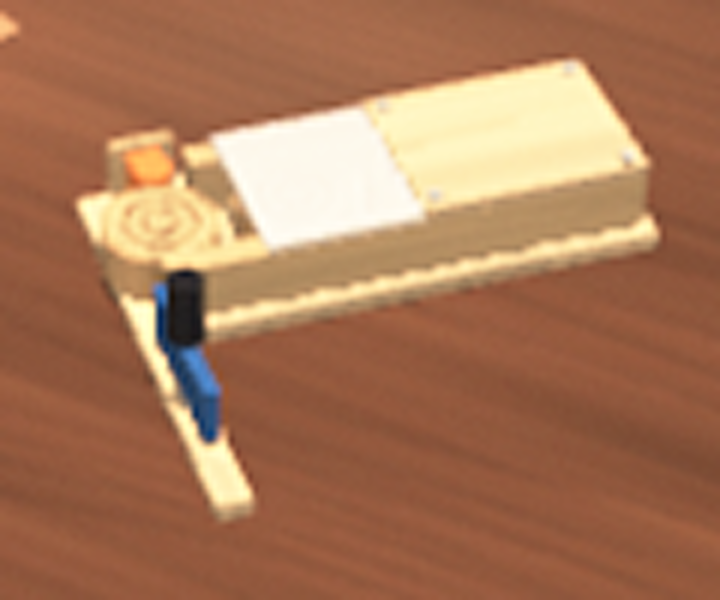

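View pics/cb.png

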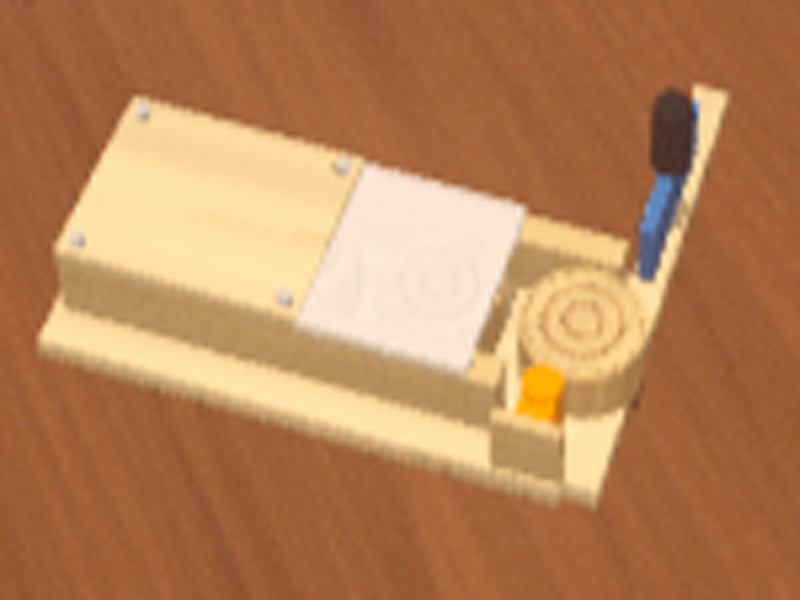

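```bash
cat > fit.py <<'E'
from h import *
from scipy.optimize import least_squares
S=np.load('scene0.npz');D=np.load('side0.npz')
A=lambda u,v:(230+u/6,170+v/6)
B=lambda u,v:(180+u/5.333,195+v/6)
L=[(D,B(727,93),(-14,-146,8)),(D,B(693,85),(0,-146,8)),(D,B(599,495),(-14,50,8)),(D,B(585,320),(7.5,-1.5,30)),(D,B(672,97),(-5.5,-85,66)),(D,B(330,245),(110,0,41)),
(S,A(252,497),(0,-146,8)),(S,A(218,507),(-14,-146,8)),(S,A(78,203),(-14,50,8)),(S,A(158,222),(7.5,-1.5,30)),(S,A(186,280),(-5.5,-85,66)),(S,A(398,160),(110,0,41))]
def proj(c,p):
    T=c['world_from_camera'];K=c['camera_matrix'];q=T[:3,:3].T@(p-T[:3,3]);return np.array([K[0,0]*q[0]/-q[2]+K[0,2],K[1,1]*-q[1]/-q[2]+K[1,2]])
def W(x,p):
    c,s=np.cos(x[2]),np.sin(x[2]);p=np.array(p)/1000;return np.array([x[0]+c*p[0]-s*p[1],x[1]+s*p[0]+c*p[1],p[2]])
f=lambda x:np.concatenate([proj(c,W(x,p))-uv for c,uv,p in L])
if __name__=='__main__':
    m=pt(D,*B(585,320),z=.03);e=pt(D,*B(330,245),z=.041)
    x0=[m[0],m[1],np.arctan2(*(e-m)[[1,0]])]
    r=least_squares(f,x0,loss='soft_l1');print(x0,r.x,np.degrees(r.x[2]));print(f(r.x).reshape(-1,2).round(1))
    for n,p in dict(knob=(-5.5,-85,51),pre=(-60,0,20),nose=(14,31,21)).items():print(n,W(r.x,p).round(4))
    print('cup',pt(S,393,200),pt(D,183,160))
    for c,uv,p in L: print(p, pt(c,*uv,z=p[2]/1000).round(4), W(r.x,p).round(4))
E
python3 fit.py
```

```text
[np.float64(0.5401030568390428), np.float64(-0.1236347525011382), np.float64(2.473562738292691)] [ 0.54411775 -0.12819853  2.4089543 ] 138.02291431248509
[[-0.5 -0.8]
 [-0.1 -0.8]
 [-0.4 -1.3]
 [-0.6 -0.4]
 [ 0.6 -1.9]
 [-0.3 -2.3]
 [-0.6 -0.8]
 [-0.6 -1.1]
 [-1.2 -1.4]
 [-0.6 -0.7]
 [-0.1  0.4]
 [-2.  -2.2]]
knob [ 0.6051 -0.0687  0.051 ]
pre [ 0.5887 -0.1683  0.02  ]
nose [ 0.513  -0.1419  0.021 ]
cup [0.40426012 0.17992708 0.07596684] [0.41480223 0.18453127 0.07214038]
(-14, -146, 8) [ 0.652  -0.0318  0.008 ] [ 0.6522 -0.029   0.008 ]
(0, -146, 8) [ 0.6408 -0.0221  0.008 ] [ 0.6418 -0.0197  0.008 ]
(-14, 50, 8) [ 0.5204 -0.1779  0.008 ] [ 0.5211 -0.1747  0.008 ]
(7.5, -1.5, 30) [ 0.5401 -0.1236  0.03  ] [ 0.5395 -0.1221  0.03  ]
(-5.5, -85, 66) [ 0.6014 -0.0731  0.066 ] [ 0.6051 -0.0687  0.066 ]
(110, 0, 41) [ 0.4605 -0.0608  0.041 ] [ 0.4623 -0.0546  0.041 ]
(0, -146, 8) [ 0.6435 -0.0172  0.008 ] [ 0.6418 -0.0197  0.008 ]
(-14, -146, 8) [ 0.6547 -0.0259  0.008 ] [ 0.6522 -0.029   0.008 ]
(-14, 50, 8) [ 0.5244 -0.1691  0.008 ] [ 0.5211 -0.1747  0.008 ]
(7.5, -1.5, 30) [ 0.5413 -0.1192  0.03  ] [ 0.5395 -0.1221  0.03  ]
(-5.5, -85, 66) [ 0.6036 -0.0693  0.066 ] [ 0.6051 -0.0687  0.066 ]
(110, 0, 41) [ 0.468  -0.0461  0.041 ] [ 0.4623 -0.0546  0.041 ]
```

move_arm([
  {"roll":0.188},
  {"roll":0.188},
  {"dx":-2.5,"dy":-1.0},
  {"dx":-5,"dy":-2.1},
  {"dx":-5,"dy":-2.1},
  {"dx":-5,"dy":-2.1},
  {"dx":-5,"dy":-2.1},
  {"dx":-5,"dy":-2.1},
], gripper=0)

```text
invalid input at $.increments[0]: expected keys dx, dy, dz, roll
```

move_arm([
  {"dx":0,"dy":0,"dz":0,"roll":0.188},
  {"dx":0,"dy":0,"dz":0,"roll":0.188},
  {"dx":-2.5,"dy":-1.0,"dz":0,"roll":0},
  {"dx":-5,"dy":-2.1,"dz":0,"roll":0},
  {"dx":-5,"dy":-2.1,"dz":0,"roll":0},
  {"dx":-5,"dy":-2.1,"dz":0,"roll":0},
  {"dx":-5,"dy":-2.1,"dz":0,"roll":0},
  {"dx":-5,"dy":-2.1,"dz":0,"roll":0},
], gripper=0)

```text
t: 1.1
tcp_pos: [0.3538, 0.3391, 0.2309]
tool_rot: [-0.0, 0.356, 0.935, -0.0]
force: [0.9, 0.4, -0.5]
opening: -0.0001
```

move_arm([
  {"dx":-5,"dy":-2.1,"dz":0,"roll":0},
  {"dx":-5,"dy":-2.1,"dz":0,"roll":0},
  {"dx":-5,"dy":-2.1,"dz":0,"roll":0},
  {"dx":-5,"dy":-2.1,"dz":0,"roll":0},
  {"dx":-5,"dy":-2.1,"dz":0,"roll":0},
  {"dx":-5,"dy":-2.1,"dz":0,"roll":0},
  {"dx":-5,"dy":-2.1,"dz":0,"roll":0},
  {"dx":-5,"dy":-2.1,"dz":0,"roll":0},
])

```text
t: 2.1
tcp_pos: [0.5405, -0.0517, 0.231]
tool_rot: [-0.0, 0.356, 0.935, 0.0]
force: [0.8, 0.4, 0.4]
opening: -0.0002
```

move_arm([
  {"dx":-5,"dy":-2.1,"dz":0,"roll":0},
  {"dx":-5,"dy":-2.1,"dz":0,"roll":0},
  {"dx":-3,"dy":-1,"dz":0,"roll":0},
  {"dx":0,"dy":0,"dz":0,"roll":0},
])

```text
t: 2.6
tcp_pos: [0.6024, -0.1793, 0.2307]
tool_rot: [-0.0, 0.358, 0.934, -0.001]
force: [-0.3, -0.4, 0.2]
opening: -0.0003
```

```bash
python3 - <<'E'
from h import *
o=st(); print(np.round(o['joint_positions'],2))
c=cap('wrist','w0'); print(c['camera_matrix'],c['world_from_camera'].round(3))
cv2.imwrite('pics/w0b.png',cv2.resize(c['pixels'][:,:,::-1],(800,600),interpolation=2))
E
```

```text
t 2.6
tcp_pos [ 0.6024 -0.1793  0.2307]
tool_rot [-1.000e-04  3.583e-01  9.336e-01 -1.400e-03]
force [-0.3277 -0.3896  0.173 ]
opening -0.0003
[-0.32  0.41  0.7   1.68 -0.28  1.16  1.28]
[[325.1922621    0.         282.48899982]
 [  0.         325.1922621  213.30509576]
 [  0.           0.           1.        ]] [[ 0.67  -0.715 -0.2    0.553]
 [ 0.743  0.644  0.184 -0.132]
 [-0.002 -0.272  0.962  0.375]
 [ 0.     0.     0.     1.   ]]
```

View pics/w0b.png

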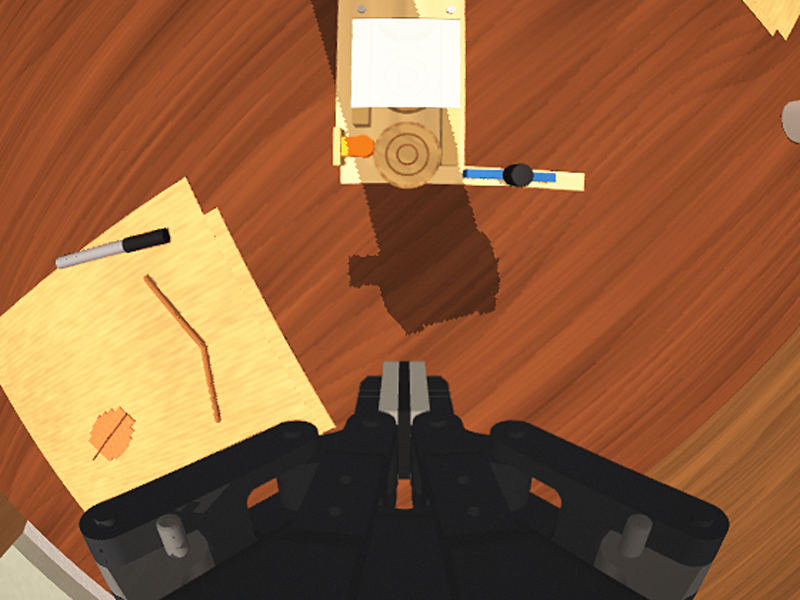

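The wrist view, scaled by 1.43, shows the round top at (407,154), the nose at (360,146) and the knob top at (518,175). The sill corners are at (341,184) and (584,190). The lane runs nearly straight up the image from the fingers at (404,362), and the marker lies well to the left at (115,250).

```bash
python3 - <<'E'
from h import *
from fit import W
from scipy.optimize import least_squares
c=np.load('w0.npz');K=c['camera_matrix'];T=c['world_from_camera']
def ray(u,v):
    d=np.array([u/1.4286-K[0,2],v/1.4286-K[1,2]]);r=np.hypot(*d);t=r/K[0,0]
    return T[:3,:3]@np.array([np.sin(t)*d[0]/r,-np.sin(t)*d[1]/r,-np.cos(t)])
def at(u,v,z):
    r=ray(u,v);return T[:3,3]+r*(z-T[2,3])/r[2]
P=[((341,184),(-14,50,8)),((584,190),(-14,-146,8)),((585,173),(0,-146,8)),((518,173),(-5.5,-85,66)),((407,154),(7.5,-1.5,30)),((405,107),(42,0,42))]
f=lambda x:np.concatenate([(at(*uv,p[2]/1e3)-W(x,p))[:2] for uv,p in P])*1000
r=least_squares(f,[.544,-.128,2.409],loss='soft_l1');x=r.x
print(x,np.degrees(x[2]));print(f(x).reshape(-1,2).round(1))
o=bot.get_obs();ux=np.array([np.cos(x[2]),np.sin(x[2])]);uy=np.array([-ux[1],ux[0]])
loc=lambda p:np.array([(p[:2]-x[:2])@ux,(p[:2]-x[:2])@uy]).round(4)
print('tcp lane',loc(o['tcp_pos']),'round',loc(at(407,154,.03)),'nose',loc(at(360,146,.034)),'knob',loc(at(518,173,.066)))
print('tool x heading',np.degrees(2*np.arctan2(*o['tool_rot'][[2,1]])))
print('finger tip seen', loc(at(404,362,o['tcp_pos'][2])))
E
```

```text
[ 0.54637919 -0.12559733  2.40538663] 137.81850217445538
[[-0.1 -0.3]
 [ 0.9  0.7]
 [ 1.   1.1]
 [-7.2 -6.2]
 [-0.5  0.3]
 [ 0.2 -0.4]]
tcp lane [-0.0757  0.0004] round [ 0.0081 -0.0014] nose [0.0141 0.0327] knob [-0.0044 -0.0756]
tool x heading 138.16245785112181
finger tip seen [-0.0697  0.0003]
```

move_arm([
  {"dx":0,"dy":0.3,"dz":4,"roll":0.006},
  {"dx":0,"dy":0,"dz":5,"roll":0},
  {"dx":0,"dy":0,"dz":5,"roll":0},
  {"dx":0,"dy":0,"dz":4,"roll":0},
  {"dx":0,"dy":0,"dz":2.2,"roll":0},
  {"dx":1,"dy":0,"dz":1,"roll":0},
  {"dx":1,"dy":0,"dz":0,"roll":0},
  {"dx":0,"dy":0,"dz":0,"roll":0},
])

```text
t: 3.65
tcp_pos: [0.5903, -0.159, 0.0206]
tool_rot: [0.001, 0.358, 0.934, 0.001]
force: [0.7, 0.8, -0.3]
opening: 0.0001
```

```bash
cat > loc.py <<'E'
from h import *
x=np.array([.54638,-.1256,2.40539])
ux=np.array([np.cos(x[2]),np.sin(x[2])]);uy=np.array([-ux[1],ux[0]])
o=bot.get_obs();d=o['tcp_pos'][:2]-x[:2];F=o['force']
print('t',round(o['t'],2),'lane mm',(d@ux*1000).round(2),(d@uy*1000).round(2),'z',o['tcp_pos'][2].round(4),'F',(F[:2]@ux).round(2),(F[:2]@uy).round(2),F[2].round(2),'qd',np.abs(o['qd']).max().round(4))
E
python3 loc.py
```

```text
t 3.65 lane mm -55.0 -4.76 z 0.0206 F 0.06 -1.09 -0.31 qd 0.0243
```

move_arm([
  {"dx":0.8,"dy":-0.15,"dz":0.2,"roll":0},
  {"dx":0.8,"dy":0,"dz":0,"roll":0},
  {"dx":0.4,"dy":0,"dz":0,"roll":0},
  {"dx":0.2,"dy":0,"dz":0,"roll":0},
  {"dx":0.1,"dy":0,"dz":0,"roll":0},
  {"dx":0,"dy":0,"dz":0,"roll":0},
])

```text
t: 4.4
tcp_pos: [0.572, -0.1458, 0.0173]
tool_rot: [0.0, 0.359, 0.933, -0.0]
force: [0.0, 0.4, 0.8]
opening: -0.0001
```

```bash
python3 loc.py
```

```text
t 4.4 lane mm -32.54 -2.19 z 0.0173 F 0.23 -0.32 0.75 qd 0.0017
```

move_arm([
  {"dx":0.1,"dy":0,"dz":0,"roll":0},
  {"dx":0.1,"dy":0,"dz":0,"roll":0},
  {"dx":0.1,"dy":0,"dz":0,"roll":0},
  {"dx":0.1,"dy":0,"dz":0,"roll":0},
  {"dx":0.1,"dy":0,"dz":0,"roll":0},
  {"dx":0.1,"dy":0,"dz":0,"roll":0},
])

```text
t: 5.15
tcp_pos: [0.5685, -0.1427, 0.0177]
tool_rot: [0.002, 0.359, 0.933, -0.0]
force: [2.4, -2.3, -0.8]
opening: -0.0002
```

```bash
python3 loc.py
```

```text
t 5.15 lane mm -27.82 -2.19 z 0.0177 F -3.33 0.11 -0.85 qd 0.0118
```

move_arm([
  {"dx":0.1,"dy":0,"dz":0,"roll":0},
  {"dx":0.1,"dy":0,"dz":0,"roll":0},
  {"dx":0.1,"dy":0,"dz":0,"roll":0},
])

```text
t: 5.52
tcp_pos: [0.5667, -0.1407, 0.0181]
tool_rot: [0.002, 0.359, 0.933, -0.0]
force: [3.6, -2.4, 0.6]
opening: -0.0
```

```bash
python3 loc.py
```

```text
t 5.53 lane mm -25.14 -2.45 z 0.0181 F -4.27 -0.63 0.56 qd 0.0237
```

move_arm([
  {"dx":0.1,"dy":0,"dz":0,"roll":0},
  {"dx":0.1,"dy":0,"dz":0,"roll":0},
  {"dx":0.1,"dy":0,"dz":0,"roll":0},
])

```text
t: 5.9
tcp_pos: [0.5628, -0.1373, 0.0172]
tool_rot: [-0.0, 0.359, 0.933, 0.0]
force: [2.7, -1.3, 1.2]
opening: -0.0002
```

```bash
python3 loc.py
```

```text
t 5.9 lane mm -20.08 -2.36 z 0.0172 F -2.92 -0.82 1.24 qd 0.0188
```

move_arm([
  {"dx":0.1,"dy":0,"dz":0,"roll":0},
  {"dx":0.1,"dy":0,"dz":0,"roll":0},
  {"dx":0.1,"dy":0,"dz":0,"roll":0},
  {"dx":0.1,"dy":0,"dz":0,"roll":0},
])

```text
t: 6.4
tcp_pos: [0.5597, -0.135, 0.0172]
tool_rot: [-0.0, 0.359, 0.933, -0.0]
force: [3.3, -2.7, 1.2]
opening: 0.0
```

```bash
python3 loc.py
```

```text
t 6.4 lane mm -16.19 -1.96 z 0.0172 F -4.26 -0.18 1.24 qd 0.019
```

move_arm([
  {"dx":0.1,"dy":0,"dz":0,"roll":0},
  {"dx":0.1,"dy":0,"dz":0,"roll":0},
  {"dx":0.1,"dy":0,"dz":0,"roll":0},
  {"dx":0.1,"dy":0,"dz":0,"roll":0},
])

```text
t: 6.9
tcp_pos: [0.5567, -0.1322, 0.0172]
tool_rot: [-0.0, 0.359, 0.933, -0.0]
force: [1.8, -2.8, 1.0]
opening: -0.0004
```

```bash
python3 loc.py
```

```text
t 6.9 lane mm -12.06 -1.99 z 0.0172 F -3.23 0.83 0.98 qd 0.0172
```

move_arm([
  {"dx":0.1,"dy":0,"dz":0,"roll":0},
  {"dx":0.1,"dy":0,"dz":0,"roll":0},
  {"dx":0.1,"dy":0,"dz":0,"roll":0},
  {"dx":0.1,"dy":0,"dz":0,"roll":0},
])

```text
t: 7.4
tcp_pos: [0.5537, -0.1294, 0.0172]
tool_rot: [-0.0, 0.359, 0.933, 0.0]
force: [1.8, -3.1, 2.1]
opening: -0.0001
```

```bash
python3 loc.py
```

```text
t 7.4 lane mm -7.96 -2.12 z 0.0172 F -3.39 1.09 2.08 qd 0.015
```

move_arm([
  {"dx":0.06,"dy":0,"dz":0,"roll":0},
  {"dx":0.06,"dy":0,"dz":0,"roll":0},
])

```text
t: 7.65
tcp_pos: [0.5529, -0.1286, 0.0172]
tool_rot: [-0.0, 0.359, 0.933, 0.0]
force: [1.8, -2.1, 1.9]
opening: -0.0002
```

```bash
python3 loc.py
```

```text
t 7.65 lane mm -6.83 -2.18 z 0.0172 F -2.72 0.34 1.91 qd 0.0092
```

move_arm([
  {"dx":0.06,"dy":0,"dz":0,"roll":0},
  {"dx":0.06,"dy":0,"dz":0,"roll":0},
])

```text
t: 7.9
tcp_pos: [0.5515, -0.1272, 0.0168]
tool_rot: [-0.001, 0.359, 0.934, 0.0]
force: [2.0, -0.8, 1.7]
opening: 0.0
```

```bash
python3 loc.py
```

```text
t 7.9 lane mm -4.88 -2.22 z 0.0168 F -2.06 -0.76 1.66 qd 0.0117
```

move_arm([
  {"dx":0.05,"dy":0,"dz":0,"roll":0},
  {"dx":0.05,"dy":0,"dz":0,"roll":0},
  {"dx":0.05,"dy":0,"dz":0,"roll":0},
  {"dx":0.05,"dy":0,"dz":0,"roll":0},
])

```text
t: 8.4
tcp_pos: [0.5503, -0.1265, 0.017]
tool_rot: [-0.0, 0.359, 0.933, -0.0]
force: [0.6, 0.3, -0.5]
opening: 0.0002
```

```bash
python3 loc.py
```

```text
t 8.4 lane mm -3.48 -2.0 z 0.017 F -0.23 -0.68 -0.51 qd 0.0084
```

move_arm([
  {"dx":0.05,"dy":0,"dz":0,"roll":0},
  {"dx":0.05,"dy":0,"dz":0,"roll":0},
  {"dx":0.05,"dy":0,"dz":0,"roll":0},
  {"dx":0.05,"dy":0,"dz":0,"roll":0},
])

```text
t: 8.9
tcp_pos: [0.5492, -0.1253, 0.0173]
tool_rot: [-0.0, 0.359, 0.933, -0.0]
force: [0.4, 0.4, -0.0]
opening: 0.0
```

```bash
python3 loc.py
```

```text
t 8.9 lane mm -1.95 -2.11 z 0.0173 F 0.01 -0.56 -0.01 qd 0.0081
```

move_arm([
  {"dx":0.05,"dy":0,"dz":0,"roll":0},
  {"dx":0.05,"dy":0,"dz":0,"roll":0},
  {"dx":0.05,"dy":0,"dz":0,"roll":0},
  {"dx":0.05,"dy":0,"dz":0,"roll":0},
  {"dx":0.05,"dy":0,"dz":0,"roll":0},
])

```text
t: 9.52
tcp_pos: [0.5474, -0.1237, 0.0173]
tool_rot: [0.0, 0.359, 0.933, -0.0]
force: [-0.5, -0.4, -0.2]
opening: 0.0002
```

```bash
python3 loc.py
```

```text
t 9.53 lane mm 0.51 -2.09 z 0.0173 F 0.07 0.66 -0.16 qd 0.0085
```

move_arm([
  {"dx":0.05,"dy":0,"dz":0,"roll":0},
  {"dx":0.05,"dy":0,"dz":0,"roll":0},
  {"dx":0.05,"dy":0,"dz":0,"roll":0},
  {"dx":0.05,"dy":0,"dz":0,"roll":0},
  {"dx":0.05,"dy":0,"dz":0,"roll":0},
])

```text
t: 10.15
tcp_pos: [0.5456, -0.122, 0.0173]
tool_rot: [0.0, 0.359, 0.933, 0.0]
force: [-0.7, 0.1, 0.1]
opening: 0.0001
```

```bash
python3 loc.py
```

```text
t 10.15 lane mm 3.03 -2.12 z 0.0173 F 0.56 0.44 0.09 qd 0.0079
```

move_arm([
  {"dx":0.05,"dy":0,"dz":0,"roll":0},
  {"dx":0.05,"dy":0,"dz":0,"roll":0},
  {"dx":0.05,"dy":0,"dz":0,"roll":0},
  {"dx":0.05,"dy":0,"dz":0,"roll":0},
  {"dx":0.05,"dy":0,"dz":0,"roll":0},
])

```text
t: 10.78
tcp_pos: [0.5437, -0.1203, 0.0173]
tool_rot: [-0.0, 0.359, 0.933, -0.0]
force: [-0.7, -0.5, -0.8]
opening: -0.0003
```

```bash
python3 loc.py
```

```text
t 10.78 lane mm 5.54 -2.1 z 0.0173 F 0.16 0.81 -0.83 qd 0.0081
```

move_arm([
  {"dx":0.05,"dy":0,"dz":0,"roll":0},
  {"dx":0.05,"dy":0,"dz":0,"roll":0},
  {"dx":0.05,"dy":0,"dz":0,"roll":0},
  {"dx":0.05,"dy":0,"dz":0,"roll":0},
  {"dx":0.05,"dy":0,"dz":0,"roll":0},
])

```text
t: 11.4
tcp_pos: [0.5418, -0.1186, 0.0173]
tool_rot: [-0.0, 0.359, 0.933, -0.0]
force: [0.0, -0.0, -0.3]
opening: 0.0001
```

```bash
python3 loc.py
```

```text
t 11.4 lane mm 8.05 -2.11 z 0.0173 F -0.04 0.02 -0.34 qd 0.0073
```

move_arm([
  {"dx":0.05,"dy":0,"dz":0,"roll":0},
  {"dx":0.05,"dy":0,"dz":0,"roll":0},
  {"dx":0.05,"dy":0,"dz":0,"roll":0},
  {"dx":0.05,"dy":0,"dz":0,"roll":0},
  {"dx":0.05,"dy":0,"dz":0,"roll":0},
])

```text
t: 12.02
tcp_pos: [0.54, -0.117, 0.0173]
tool_rot: [0.0, 0.359, 0.933, -0.0]
force: [0.1, -0.5, -0.6]
opening: -0.0
```

```bash
python3 loc.py
```

```text
t 12.03 lane mm 10.54 -2.08 z 0.0173 F -0.45 0.33 -0.56 qd 0.0082
```

move_arm([
  {"dx":0.05,"dy":0,"dz":0,"roll":0},
  {"dx":0.05,"dy":0,"dz":0,"roll":0},
  {"dx":0.05,"dy":0,"dz":0,"roll":0},
  {"dx":0.05,"dy":0,"dz":0,"roll":0},
  {"dx":0.05,"dy":0,"dz":0,"roll":0},
])

```text
t: 12.65
tcp_pos: [0.5381, -0.1153, 0.0173]
tool_rot: [-0.0, 0.359, 0.933, 0.0]
force: [1.1, 0.7, -0.5]
opening: -0.0001
```

```bash
python3 loc.py
```

```text
t 12.65 lane mm 13.04 -2.12 z 0.0173 F -0.31 -1.23 -0.47 qd 0.0094
```

move_arm([
  {"dx":0.05,"dy":0,"dz":0,"roll":0},
  {"dx":0.05,"dy":0,"dz":0,"roll":0},
  {"dx":0.05,"dy":0,"dz":0,"roll":0},
  {"dx":0.05,"dy":0,"dz":0,"roll":0},
  {"dx":0.05,"dy":0,"dz":0,"roll":0},
])

```text
t: 13.28
tcp_pos: [0.5362, -0.1136, 0.0172]
tool_rot: [-0.0, 0.359, 0.933, -0.0]
force: [0.1, 0.4, 0.5]
opening: -0.0001
```

```bash
python3 loc.py
```

```text
t 13.28 lane mm 15.58 -2.07 z 0.0172 F 0.18 -0.31 0.5 qd 0.0091
```

move_arm([
  {"dx":0.05,"dy":0,"dz":0,"roll":0},
  {"dx":0.05,"dy":0,"dz":0,"roll":0},
  {"dx":0.05,"dy":0,"dz":0,"roll":0},
  {"dx":0.05,"dy":0,"dz":0,"roll":0},
])

```text
t: 13.78
tcp_pos: [0.5348, -0.1123, 0.0173]
tool_rot: [0.0, 0.359, 0.933, 0.0]
force: [-0.1, -1.1, -0.4]
opening: -0.0002
```

```bash
python3 loc.py
```

```text
t 13.78 lane mm 17.54 -2.08 z 0.0173 F -0.66 0.84 -0.38 qd 0.0074
```

move_arm([
  {"dx":0.05,"dy":0,"dz":0,"roll":0},
  {"dx":0.05,"dy":0,"dz":0,"roll":0},
  {"dx":0.05,"dy":0,"dz":0,"roll":0},
  {"dx":0.05,"dy":0,"dz":0,"roll":0},
])

```text
t: 14.28
tcp_pos: [0.5333, -0.1109, 0.0173]
tool_rot: [0.0, 0.359, 0.933, -0.0]
force: [-0.2, 0.1, 0.1]
opening: 0.0002
```

```bash
python3 loc.py
```

```text
t 14.28 lane mm 19.53 -2.08 z 0.0173 F 0.23 0.11 0.11 qd 0.0085
```

move_arm([
  {"dx":0.05,"dy":0,"dz":0,"roll":0},
  {"dx":0.05,"dy":0,"dz":0,"roll":0},
  {"dx":0.05,"dy":0,"dz":0,"roll":0},
  {"dx":0.05,"dy":0,"dz":0,"roll":0},
])

```text
t: 14.78
tcp_pos: [0.5318, -0.1096, 0.0173]
tool_rot: [-0.0, 0.359, 0.933, -0.0]
force: [0.7, -0.8, -0.8]
opening: 0.0
```

```bash
python3 loc.py
```

```text
t 14.78 lane mm 21.58 -2.07 z 0.0173 F -1.09 0.1 -0.78 qd 0.0078
```

move_arm([
  {"dx":0.05,"dy":0,"dz":0,"roll":0},
  {"dx":0.05,"dy":0,"dz":0,"roll":0},
  {"dx":0.05,"dy":0,"dz":0,"roll":0},
])

```text
t: 15.15
tcp_pos: [0.5307, -0.1086, 0.0173]
tool_rot: [-0.0, 0.359, 0.933, -0.0]
force: [0.8, -0.5, 0.1]
opening: -0.0002
```

```bash
python3 loc.py; python3 -c "
from h import *
c=cap('scene','s1');d=cap('wrist','w1')
a=cv2.resize(c['pixels'][150:250,230:350,::-1],(480,400),interpolation=2)
b=d['pixels'][0:300,150:450,::-1];b=cv2.resize(b[:,:],(300,400)) if 0 else cv2.resize(b,(320,400))
cv2.imwrite('pics/m1.png',np.hstack([a,b]))"
```

```text
t 15.15 lane mm 23.06 -2.05 z 0.0173 F -0.95 -0.21 0.12 qd 0.0093
```

View pics/m1.png

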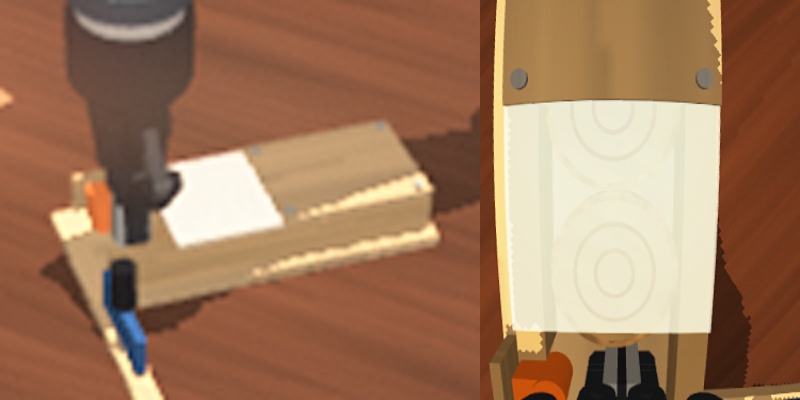

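The wrist view shows the pushed round under the clear cover, centred at (615,272). The next round is ahead at (612,118), nearly touching it. I'll keep going in small steps.

move_arm([
  {"dx":0.05,"dy":0,"dz":0,"roll":0},
  {"dx":0.05,"dy":0,"dz":0,"roll":0},
  {"dx":0.05,"dy":0,"dz":0,"roll":0},
])

```text
t: 15.62
tcp_pos: [0.5302, -0.108, 0.0175]
tool_rot: [0.001, 0.359, 0.933, -0.0]
force: [1.6, -1.0, -0.9]
opening: 0.0
```

```bash
python3 loc.py
```

```text
t 15.62 lane mm 23.74 -2.18 z 0.0175 F -1.86 -0.37 -0.85 qd 0.0067
```

move_arm([
  {"dx":0.05,"dy":0,"dz":0,"roll":0},
  {"dx":0.05,"dy":0,"dz":0,"roll":0},
])

```text
t: 15.88
tcp_pos: [0.5302, -0.1079, 0.0178]
tool_rot: [0.002, 0.359, 0.933, -0.0]
force: [3.6, -2.8, -0.0]
opening: -0.0
```

```bash
python3 loc.py
```

```text
t 15.88 lane mm 23.89 -2.26 z 0.0178 F -4.59 -0.34 -0.04 qd 0.0063
```

move_arm([
  {"dx":0.05,"dy":0,"dz":0,"roll":0},
  {"dx":0.03,"dy":0,"dz":0,"roll":0},
  {"dx":0,"dy":0,"dz":0,"roll":0},
])

```text
t: 16.25
tcp_pos: [0.5302, -0.1077, 0.0181]
tool_rot: [0.002, 0.359, 0.933, -0.0]
force: [3.2, -4.0, 0.1]
opening: 0.0003
```

```bash
python3 loc.py
```

```text
t 16.25 lane mm 24.0 -2.34 z 0.0181 F -5.05 0.81 0.14 qd 0.0012
```

move_arm([
  {"dx":0.05,"dy":0,"dz":0,"roll":0},
  {"dx":0.03,"dy":0,"dz":0,"roll":0},
  {"dx":0,"dy":0,"dz":0,"roll":0},
])

```text
t: 16.62
tcp_pos: [0.5302, -0.1077, 0.0183]
tool_rot: [0.003, 0.359, 0.933, -0.0]
force: [5.1, -3.9, -0.8]
opening: 0.0001
```

```bash
python3 loc.py
```

```text
t 16.62 lane mm 24.03 -2.43 z 0.0183 F -6.38 -0.57 -0.84 qd 0.0024
```

move_arm([
  {"dx":0.02,"dy":0,"dz":0,"roll":0},
  {"dx":0,"dy":0,"dz":0,"roll":0},
  {"dx":0,"dy":0,"dz":0,"roll":0},
])

```text
t: 17.0
tcp_pos: [0.5302, -0.1076, 0.0184]
tool_rot: [0.003, 0.359, 0.933, -0.0]
force: [4.8, -4.3, 0.8]
opening: 0.0
```

move_arm([
  {"dx":0,"dy":0,"dz":0,"roll":0},
  {"dx":0,"dy":0,"dz":0,"roll":0},
])

```text
t: 17.25
tcp_pos: [0.5302, -0.1076, 0.0184]
tool_rot: [0.003, 0.359, 0.933, -0.0]
force: [4.4, -3.1, 0.1]
opening: -0.0002
```

```bash
python3 loc.py
```

```text
t 17.25 lane mm 24.04 -2.45 z 0.0184 F -5.35 -0.6 0.14 qd 0.0008
```

move_arm([
  {"dx":0.04,"dy":0,"dz":0,"roll":0},
  {"dx":0,"dy":0,"dz":0,"roll":0},
  {"dx":0,"dy":0,"dz":0,"roll":0},
  {"dx":0,"dy":0,"dz":0,"roll":0},
])

```text
t: 17.75
tcp_pos: [0.5302, -0.1076, 0.0185]
tool_rot: [0.004, 0.359, 0.933, -0.0]
force: [4.4, -3.6, 0.3]
opening: -0.0001
```

```bash
python3 loc.py
```

```text
t 17.75 lane mm 24.07 -2.49 z 0.0185 F -5.67 -0.27 0.31 qd 0.0015
```

move_arm([
  {"dx":0.05,"dy":0,"dz":0,"roll":0},
  {"dx":0,"dy":0,"dz":0,"roll":0},
  {"dx":0,"dy":0,"dz":0,"roll":0},
])

```text
t: 18.12
tcp_pos: [0.5302, -0.1076, 0.0186]
tool_rot: [0.004, 0.359, 0.933, -0.001]
force: [4.7, -4.5, -0.6]
opening: -0.0003
```

```bash
python3 loc.py
```

```text
t 18.12 lane mm 24.09 -2.49 z 0.0186 F -6.48 0.16 -0.56 qd 0.0009
```

move_arm([
  {"dx":-0.8,"dy":0,"dz":0,"roll":0},
  {"dx":-2,"dy":0,"dz":0,"roll":0},
  {"dx":-3,"dy":0,"dz":0,"roll":0},
  {"dx":-3.2,"dy":0,"dz":0,"roll":0},
  {"dx":0,"dy":0,"dz":-4,"roll":0},
  {"dx":0,"dy":0,"dz":-5,"roll":0},
  {"dx":0,"dy":0,"dz":-4,"roll":0},
  {"dx":0,"dy":0,"dz":0,"roll":0},
])

```text
t: 19.12
tcp_pos: [0.595, -0.1652, 0.1502]
tool_rot: [0.001, 0.359, 0.934, 0.001]
force: [0.4, -1.3, -1.2]
opening: 0.0003
```

```bash
python3 loc.py; python3 -c "
from h import *
d=cap('wrist','w2'); cv2.imwrite('pics/w2b.png',cv2.resize(d['pixels'][:300,:,::-1],(800,429)))"
```

```text
t 19.12 lane mm -62.64 -3.33 z 0.1502 F -1.15 0.68 -1.16 qd 0.0592
```

View pics/w2b.png

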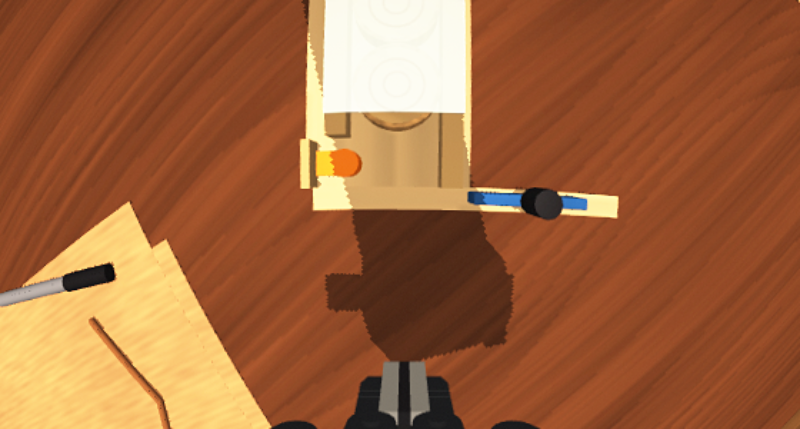

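The round is now deep in the lane, with its front rim at about (397,127) just at the cover edge. The mouth is clear. The knob top is at (548,203), with the shutter plate spanning 470–587 px.

move_arm([
  {"dx":1.5,"dy":4,"dz":0,"roll":0},
  {"dx":2,"dy":4,"dz":0,"roll":0},
  {"dx":2.2,"dy":4.5,"dz":0,"roll":0},
  {"dx":0,"dy":0,"dz":3,"roll":0},
  {"dx":0,"dy":0,"dz":3,"roll":0},
  {"dx":0,"dy":0,"dz":2,"roll":0},
  {"dx":0,"dy":0,"dz":0,"roll":0},
])

```text
t: 20.05
tcp_pos: [0.6319, -0.0341, 0.0639]
tool_rot: [-0.003, 0.359, 0.933, -0.001]
force: [1.1, -0.1, -0.0]
opening: -0.0001
```

```bash
python3 loc.py
```

```text
t 20.05 lane mm -1.92 -125.22 z 0.0639 F -0.87 -0.71 -0.04 qd 0.0441
```

move_arm([
  {"dx":-0.35,"dy":0,"dz":1.0,"roll":0},
  {"dx":0,"dy":0,"dz":0.7,"roll":0},
  {"dx":0,"dy":-0.5,"dz":0,"roll":0},
  {"dx":0,"dy":-0.5,"dz":0,"roll":0},
  {"dx":0,"dy":-0.3,"dz":0,"roll":0},
  {"dx":0,"dy":-0.3,"dz":0,"roll":0},
  {"dx":0,"dy":-0.3,"dz":0,"roll":0},
])

```text
t: 20.92
tcp_pos: [0.6249, -0.0509, 0.0504]
tool_rot: [0.0, 0.359, 0.933, 0.0]
force: [-0.1, -0.6, -0.0]
opening: -0.0002
```

```bash
python3 loc.py
```

```text
t 20.93 lane mm -8.05 -108.06 z 0.0504 F -0.29 0.53 -0.03 qd 0.0387
```

move_arm([
  {"dx":0.2,"dy":-0.3,"dz":0,"roll":0},
  {"dx":0,"dy":-0.3,"dz":0,"roll":0},
  {"dx":0,"dy":-0.4,"dz":0,"roll":0},
  {"dx":0,"dy":-0.4,"dz":0,"roll":0},
  {"dx":0,"dy":-0.4,"dz":0,"roll":0},
  {"dx":0,"dy":-0.4,"dz":0,"roll":0},
])

```text
t: 21.68
tcp_pos: [0.6091, -0.0652, 0.0504]
tool_rot: [0.0, 0.358, 0.934, 0.0]
force: [1.9, 2.0, -1.3]
opening: -0.0003
```

```bash
python3 loc.py
```

```text
t 21.68 lane mm -5.95 -86.86 z 0.0504 F -0.06 -2.79 -1.35 qd 0.053
```

move_arm([
  {"dx":0,"dy":-0.5,"dz":0,"roll":0},
  {"dx":0,"dy":-0.5,"dz":0,"roll":0},
  {"dx":0,"dy":-0.5,"dz":0,"roll":0},
  {"dx":0,"dy":-0.5,"dz":0,"roll":0},
  {"dx":0,"dy":-0.5,"dz":0,"roll":0},
  {"dx":0,"dy":-0.5,"dz":0,"roll":0},
  {"dx":0,"dy":-0.5,"dz":0,"roll":0},
  {"dx":0,"dy":-0.5,"dz":0,"roll":0},
])

```text
t: 22.68
tcp_pos: [0.5815, -0.0956, 0.0502]
tool_rot: [-0.0, 0.359, 0.933, 0.0]
force: [-0.2, 3.5, -0.0]
opening: 0.0
```

```bash
python3 loc.py
```

```text
t 22.68 lane mm -5.88 -45.79 z 0.0502 F 2.47 -2.48 -0.01 qd 0.0553
```

move_arm([
  {"dx":0,"dy":-0.4,"dz":0,"roll":0},
  {"dx":0,"dy":-0.4,"dz":0,"roll":0},
  {"dx":0,"dy":-0.4,"dz":0,"roll":0},
  {"dx":0,"dy":-0.3,"dz":0,"roll":0},
  {"dx":0,"dy":-0.2,"dz":0,"roll":0},
  {"dx":0,"dy":-0.1,"dz":0,"roll":0},
])

```text
t: 23.42
tcp_pos: [0.5696, -0.1091, 0.0502]
tool_rot: [-0.0, 0.359, 0.933, -0.0]
force: [0.3, 2.6, 0.5]
opening: 0.0002
```

```bash
python3 loc.py
```

```text
t 23.43 lane mm -6.16 -27.85 z 0.0502 F 1.52 -2.19 0.55 qd 0.0112
```

move_arm([
  {"dx":0,"dy":-0.15,"dz":0,"roll":0},
  {"dx":0,"dy":-0.15,"dz":0,"roll":0},
  {"dx":0,"dy":-0.1,"dz":0,"roll":0},
  {"dx":0,"dy":-0.1,"dz":0,"roll":0},
])

```text
t: 23.92
tcp_pos: [0.5664, -0.1127, 0.0502]
tool_rot: [-0.0, 0.359, 0.933, -0.0]
force: [-0.7, 3.4, -0.9]
opening: -0.0001
```

```bash
python3 loc.py
```

```text
t 23.93 lane mm -6.14 -23.03 z 0.0502 F 2.78 -2.06 -0.93 qd 0.0126
```

move_arm([
  {"dx":0,"dy":-0.1,"dz":0,"roll":0},
  {"dx":0,"dy":-0.1,"dz":0,"roll":0},
  {"dx":0,"dy":-0.1,"dz":0,"roll":0},
])

```text
t: 24.3
tcp_pos: [0.5644, -0.1149, 0.0502]
tool_rot: [-0.0, 0.359, 0.933, -0.0]
force: [0.8, 3.6, 0.6]
opening: 0.0001
```

```bash
python3 loc.py
```

```text
t 24.3 lane mm -6.22 -20.02 z 0.0502 F 1.83 -3.22 0.6 qd 0.0121
```

move_arm([
  {"dx":0,"dy":-0.1,"dz":0,"roll":0},
  {"dx":0,"dy":-0.1,"dz":0,"roll":0},
  {"dx":0,"dy":-0.1,"dz":0,"roll":0},
])

```text
t: 24.68
tcp_pos: [0.5635, -0.1159, 0.0503]
tool_rot: [0.001, 0.358, 0.934, 0.001]
force: [2.6, 6.4, -1.5]
opening: 0.0002
```

```bash
python3 loc.py
```

```text
t 24.68 lane mm -6.22 -18.68 z 0.0503 F 2.37 -6.44 -1.54 qd 0.0123
```

move_arm([
  {"dx":0,"dy":-0.1,"dz":0,"roll":0},
  {"dx":0,"dy":-0.1,"dz":0,"roll":0},
  {"dx":0,"dy":0,"dz":0,"roll":0},
])

```text
t: 25.05
tcp_pos: [0.5634, -0.1159, 0.0504]
tool_rot: [0.001, 0.358, 0.934, 0.002]
force: [3.8, 6.6, -3.3]
opening: 0.0001
```

```bash
python3 loc.py
```

```text
t 25.05 lane mm -6.15 -18.6 z 0.0504 F 1.61 -7.5 -3.32 qd 0.0017
```

The shutter has stalled against its stop at y = -18.6 mm with 7.5 N. I'll back off, lift clear and check.

move_arm([
  {"dx":0,"dy":0.8,"dz":0,"roll":0},
  {"dx":0,"dy":1.5,"dz":0,"roll":0},
  {"dx":0,"dy":0,"dz":-4,"roll":0},
  {"dx":0,"dy":0,"dz":-5,"roll":0},
  {"dx":-4,"dy":-2,"dz":-3,"roll":0},
  {"dx":-4,"dy":-2,"dz":0,"roll":0},
  {"dx":0,"dy":0,"dz":0,"roll":0},
  {"dx":0,"dy":0,"dz":0,"roll":0},
])

```text
t: 26.05
tcp_pos: [0.6088, -0.1848, 0.1697]
tool_rot: [-0.001, 0.359, 0.933, -0.0]
force: [0.2, -0.2, -1.1]
opening: 0.0002
```

```bash
python3 loc.py; python3 -c "
from h import *
d=cap('wrist','w3'); c=cap('side','d3');s=cap('scene','s3')
a=cv2.resize(d['pixels'][:240,130:450,::-1],(480,360))
b=cv2.resize(c['pixels'][205:295,240:320,::-1],(320,360),interpolation=2)
cv2.imwrite('pics/m3.png',np.hstack([a,b]))
for n,m in (('scene0','s3'),('side0','d3')):
    x=cv2.absdiff(np.load(n+'.npz')['pixels'],np.load(m+'.npz')['pixels']).max(2)>60
    print(m,'cup/glue diff',x[185:240,370:415].sum() if m=='s3' else x[150:195,165:202].sum(), x[290:340,338:368].sum() if m=='s3' else x[100:145,295:315].sum())"
```

```text
t 26.05 lane mm -86.05 1.98 z 0.1697 F -0.26 -0.02 -1.08 qd 0.0281
s3 cup/glue diff 5 0
d3 cup/glue diff 0 0
```

View pics/m3.png

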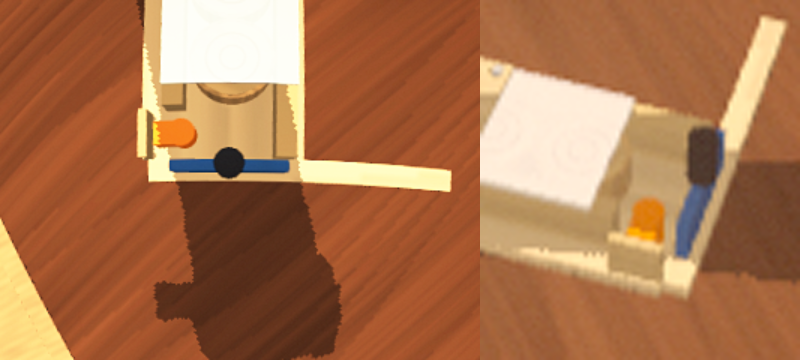

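The shutter plate spans 170–289 px with its knob at (229,162), centred on the lane, whose cover runs 161–302 px. The round's front rim is still at the cover edge at (232,92). The cup and glue bottle are unchanged.

```bash
python3 -c "
from h import *
print(bot.close_job())"
```

```text
the job is handed in; nothing more can be done
None
```

The jammed round is back in the lane with the row packed, the blue shutter is shut across the mouth, and the job is handed in at about 26 s of the 64 s allowed.

- **Push:** The drag past the orange cheek read 2–4 N and then fell to about zero. The push came up solid with the round's centre about 60 mm inside the mouth. I leaned on it for over a second at 5–6.5 N as measured, with noise of about 1 N. The highest push reading was about 6.5 N, well under 12 N, but I only read the force at the end of each move.
- **Shutter:** I pushed the knob sideways against 2–3 N of friction until it stalled. It stopped giving at its end stop, with 7.5 N on it.
- **Last checks:** The final pictures show the plate and knob centred across the mouth and the round still at the cover edge. The gripper is well clear and touching nothing. The cup and glue bottle look unchanged in both fixed cameras. I did not re-measure the marker at the end, but the arm stayed well away from it.
- **Disagreement:** An early wrist-camera fix put the knob at y = -76 mm, against -85 mm for fully open. I put this down to my pixel reading and found the knob by touch instead.

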